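Close a specimen carrier: cover tucked under its hinged flap

ROBOT

A 7-joint arm with a two-finger parallel gripper is mounted at the origin on a cart in front of the work surface, level with it; the furniture and walls round the work are solid. World frame = base frame: x ahead of the robot, y to its left, z up, the work surface at z = 0. Lengths are in m, angles in rad, forces in N, time in s.
With the tool pointing down it reaches from about 0.4 to 0.85 m from the base axis. Payload 4.5 kg.
Tool frame: the origin (TCP) lies at the very end of the fingers, on their centre line; the grasp point (between the pads) lies 19 mm behind it; z points along the fingers, y is the line along which they close (so a half turn about z gives the same grasp; the last joint's range is limited). The gripper opens to 88 mm and grips with 3 to 60 N. Pads are 18 mm wide; open, the fingers measure 123 mm over their backs; the gripper's body (75 mm by 187 mm) begins 45 mm behind the grasp point.
Start: joints at [-1.254, 0.689, -0.195, 1.565, 0.157, 0.902, -0.215], TCP at [0.174, 0.6, 0.239] pointing down, gripper open.
Joint ranges: [-3.01, 3.01], [-0.46, 2.08], [-1.47, 1.51], [0.13, 2.56], [-1, 4.14], [0.04, 2.09], [-2.66, 2.66]. Speed limits (rad/s): [2.57, 2.57, 3.14, 3.14, 3.14, 3.14, 3.14].

INTERFACE

Orientations are given as a unit quaternion [x, y, z, w].
In Python, from plant import r gives the robot as it stands. The module is installed in compiled form; this text tells all that it offers.
- The arm moves only by the tool step_arm, never from a script. Its argument "increments" is a list of rows, each a list of 2 entries, a list of its own where there are three numbers: the shift along the world's x, y, z in cm, then the turn, a rotation vector about the world's x, y, z in degrees. A call has exactly 10 rows; each row shifts and turns the commanded pose from where the row before left it; what a row does not reach is not made up. A row lasts 1/10 s, in which the tool goes at most 50 mm and 8.59 degrees, less where a joint would pass 70% of its speed; a pose out of reach is approached as far as the arm can. A call is refused whole if a number of a shift passes 5 or a number of a turn 8.59, either way. A call with a gripper value outside its range is refused whole. "fingers" is the opening, from 0 (shut) to 1 (fully open), set as the call begins (left out, the last holds). The fingers move at their own pace and stop on an object; "grip_force" is the grip in N (left out, the last holds). Time passes only in rows, so rows that do not move let the fingers close, or fill a call up. It gives the time, the measured TCP pose, the force, the opening and the grip force at its end, in the units of the state.
- r.get_state(): the state, without advancing time (a new reading comes with each control period).
- r.snapshot(name): name is "side" or "top" or "wrist"; returns (picture, depth): 480x640x3 uint8, red, green, blue; 480x640 float32, m along the optical axis (not along the pixel's ray), 0 where there is no reading.
- r.calibration(name): a dict with "fov_y" (degrees; the focal length in pixels is half the picture's height over the tangent of half this angle, whatever the lens; pixels are square), "cx", "cy" (the principal point, pixels), "R" (3x3) and "t" (3): a world point X has camera coordinates R X + t. Camera axes: x right, y down, z forward; pixel columns grow to the right and rows downward; lengths in m; the calibration is good to about 2 mm. A picture is of the moment at which its call begins: read the wrist's pose just before it. calibration takes no time and is no camera call; for the wrist camera it gives the pose at the moment of the call.
- r.finish_job(): hands the job in; it is judged then, once.
The state is a dict: "clock": time; "q": joint angles; "qd": joint speeds; "joint_torque": joint torques, N m; "tool_pos": TCP position; "eef_rot": TCP orientation; "contact_force": force on the tool from outside, world axes, zero at the start; "moment": the same for the moment, N m; "opening": opening from 0.0 (shut) to 1.0 (fully open); "finger_force": force on a finger pad.
Only numpy, scipy, OpenCV 4.12 (cv2) and the standard library are available. Lean on these libraries where they do the work, as an engineer would, in place of code of your own. Each camera call takes 0.05 s, during which the arm holds its last target. There are 200 camera calls.

TASK

Take the two specimen cups that stand just to the right of the white carrier, one red-lidded and one orange-lidded, and stand them upright in the carrier's two cells, one cup per cell. Then take the blue cover by its grey handle, lay it square over the carrier and slide its far edge under the orange hinged flap, at least half of the flap's depth in, without lifting the flap. Finish while still holding the handle, pressing the cover firmly down flat on the carrier (for a strap to be fastened later); do not let go, do not tip the cups over and leave the other things where they are.

Things in the scene. Friction and masses are not known exactly. Their poses are not given: they have to be found in the camera images.
- crate: White specimen carrier fixed on the worktop, 210 mm long (x), 74 mm wide (y). Origin: under its centre, on the worktop; x runs along it away from the robot to the flap end, z up. Two open cells in line along x, 66 x 66 mm each, floor 4 mm up. Side walls rise only to 38 mm and the divider between the cells to 36 mm above the worktop, so the upper part of a standing cup is clear.
- cell_front (a point): Centre of the floor of the cell nearer the robot, 4 mm above the worktop (carrier x = -47 mm, y = 0); axes as the carrier's.
- cell_rear (a point): Centre of the floor of the cell nearer the flap, 4 mm above the worktop (carrier x = +23 mm, y = 0); axes as the carrier's.
- deck (a point): Centre of the flat rear deck (carrier x = 56 to 104 mm) under the flap, 82 mm above the worktop; axes as the carrier's. The front ledge (carrier x = -100 to -80 mm) is at the same height; the cover finally lies on both by its two ends, centred lengthwise at carrier x about 0, clear of the cups' lids (74 mm up). A rear wall at x = 104 mm, 97 mm high, stops it.
- flap (a joint): Angle of the orange flap (70 mm wide, 3 mm thick, 50 g) over the deck: 0 = level on its stop, as it starts, underside 9 mm above the deck, open in front; grows as the front edge is lifted (0.1 rad: 4 mm). Hinged at the rear wall, it reaches 45 mm toward the robot (carrier x = 61 to 106 mm), swings freely and falls back by its weight.
- flap_edge (a point): Middle of the flap's free front edge, at its underside (91 mm above the worktop when level); carrier x = 63 mm, the edge's bead reaching to 61 mm.
- cover_handle (a point): Grip point of the cover: middle of its upright grey rib, 22 mm above the cover's underside, over the cover's centre; x along the cover's length, z up. The rib is 56 mm long along x and 12 mm thick across y; its top is 40 mm above the cover's underside. Pinch it across the 12 mm.
- cover: Flat rigid blue cover, 190 mm long (x) x 72 mm wide (y) x 4 mm thick, 0.10 to 0.20 kg, grey rib on top. Starts flat on the worktop, rib up. Both ends are alike: either may go under the flap. Origin: centre of its underside.
- cup_red_center (a point): Rigid screw-top specimen cup, clear body, red lid, 70 mm tall; lid 61 mm across, 12 mm high (58 to 70 mm above the foot); body 54 mm across under the lid, 46 mm at the foot; 40 to 85 g. Starts upright on the worktop. This point: on the cup's axis, half-way up (35 mm above its foot); z is the cup's axis.
- cup_orange_center (a point): Rigid screw-top specimen cup, clear body, orange-yellow lid, 70 mm tall; lid 61 mm across, 12 mm high (58 to 70 mm above the foot); body 54 mm across under the lid, 46 mm at the foot; 40 to 85 g. Starts upright on the worktop. This point: on the cup's axis, half-way up (35 mm above its foot); z is the cup's axis.
- cup_red: The red-lidded cup as a whole; origin under its centre.
- cup_orange: The orange-lidded cup as a whole; origin under its centre.
- cup_white: Bystander, leave alone: a like specimen cup with a white lid, 61 mm across, 70 mm tall. Origin under its centre.
- petri: Bystander, leave alone: closed petri dish, 90 mm across, 15 mm high. Origin under its centre.
- timer: Bystander, leave alone: white lab timer on its back, 66 x 72 x 16 mm. Origin under its centre.
- forceps: Bystander, leave alone: steel forceps lying behind the carrier, 131 x 16 x 9 mm. Origin under the centre.
Things that resemble listed ones, but are neither listed nor needed, are in the scene too. Of the things that look like the cup_orange, the smaller one is meant.

How it is judged:
By the outcome, as a careful person would: the job done as asked, in the order asked, and still so for the second after the job is handed in, while the arm keeps its last pose, push and grip.
It also fails if it takes over 72 s, if anything falls off the work surface, if the arm or the gripper's body presses on something with over 40 N, if the wrist force passes 120 N, or if a joint passes its speed limit or range.

## Working session

There is one attempt and no reset: what is moved stays moved. The work goes in short steps, Python scripts to look and compute and a tool call to move; the robot and the scene stay as the last step left them, time stands still between calls to the robot, and variables do not carry over. Pictures are saved under pics/ and viewed, at most 10 in all, crops included, and the job is handed in when it is done.

Besides the shell and the picture viewer there is one more tool, called after ">>>" as name(argument=value, ...) on one line, values as JSON. step_arm: Moves the arm, as the interface text tells. Its arguments: {"type":"object","properties":{"increments":{"type":"array","items":{"type":"array"}},"fingers":{"type":"number"},"grip_force":{"type":"number"}},"required":["increments"]}

```bash
mkdir -p pics
cat > h.py <<'E'
import numpy as np, cv2
from plant import r
def shot(n):
    c=r.calibration(n); im,d=r.snapshot(n); return c,im,d
def foc(c): return 240/np.tan(np.radians(c["fov_y"])/2)
def ray(c,u,v):
    R=np.array(c["R"]);t=np.array(c["t"]);f=foc(c)
    return -R.T@t, R.T@np.array([(u-c["cx"])/f,(v-c["cy"])/f,1.0])
def onplane(c,u,v,z):
    o,d=ray(c,u,v); return o+d*(z-o[2])/d[2]
def tri(c1,p1,c2,p2):
    o1,d1=ray(c1,*p1);o2,d2=ray(c2,*p2)
    s=np.linalg.lstsq(np.c_[d1,-d2],o2-o1,rcond=None)[0]
    a,b=o1+s[0]*d1,o2+s[1]*d2
    return (a+b)/2,np.linalg.norm(a-b)
def cloud(c,d):
    v,u=np.mgrid[:480,:640];f=foc(c)
    P=np.stack([(u-c["cx"])/f*d,(v-c["cy"])/f*d,d],-1)
    return (P-np.array(c["t"]))@np.array(c["R"])
E
cat > a.py <<'E'
from h import *
for n in ("top","side"):
    c,im,d=shot(n); cv2.imwrite(f"pics/{n}0.png",im[:,:,::-1]); np.savez(f"{n}0.npz",im=im,d=d,**c)
    print(n,c["fov_y"],c["cx"],c["cy"],(-np.array(c["R"]).T@c["t"]).round(3), np.array(c["R"]).round(2).tolist())
s=r.get_state();print(s)
E
python3 a.py
```

```text
top 45.372729054191254 314.5569300188843 245.19618248573943 [ 0.355 -0.082  1.396] [[-0.01, -1.0, 0.01], [-0.99, 0.0, -0.15], [0.15, -0.01, -0.99]]
side 54.09975708921214 324.44067300994334 233.3851020127546 [0.463 0.931 0.597] [[-1.0, -0.1, 0.02], [-0.06, 0.46, -0.89], [0.08, -0.88, -0.46]]
{'clock': 0.1, 'q': array([-1.25421153,  0.68988218, -0.19451749,  1.56625502,  0.15734005,
        0.90249051, -0.21508338]), 'qd': array([ 0.0011315 , -0.00105217,  0.00079527, -0.00265382,  0.00069808,
       -0.00102195,  0.00040677]), 'joint_torque': array([-3.78170036e-03, -5.28496099e+01, -1.27174996e+00, -1.53838634e+01,
       -5.25589124e-02,  1.93150110e-03,  5.00284852e-05]), 'tool_pos': array([0.17428808, 0.5996128 , 0.23799737]), 'eef_rot': array([ 1.40863488e-01,  9.90028689e-01, -8.19268694e-04, -3.89553607e-05]), 'contact_force': array([ 0.11225711, -0.59428157, -0.80015127]), 'moment': array([-0.05817731,  0.01363822, -0.02041519]), 'finger_force': 0.0, 'opening': 1.0016916061384946}
```

View pics/top0.png

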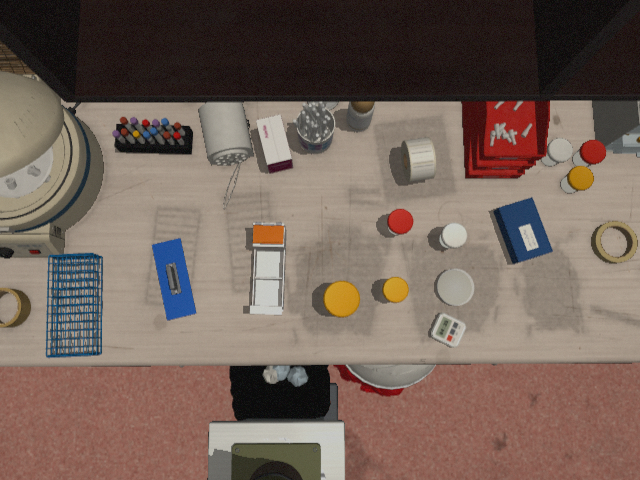

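View pics/side0.png

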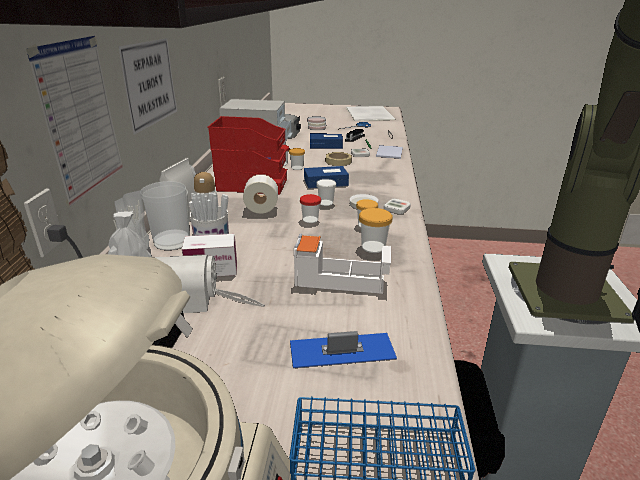

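Top view: red lid at (400,222), small orange lid at (396,290), big orange decoy at (342,299), carrier around (267,268) with its flap at (268,235), cover at (174,279) with rib at (173,277). The side view shows the same objects, with the carrier's flap near (310,243) and the cover's rib at (342,343).

```bash
cat > m.py <<'E'
from h import *
D={n:dict(np.load(f"{n}0.npz")) for n in("top","side")}
def blob(im,lo,hi,box):
    hsv=cv2.cvtColor(im,cv2.COLOR_RGB2HSV); m=cv2.inRange(hsv,lo,hi)
    k=np.zeros_like(m); x0,y0,x1,y1=box; k[y0:y1,x0:x1]=m[y0:y1,x0:x1]
    n,l,s,ce=cv2.connectedComponentsWithStats(k); i=1+np.argmax(s[1:,4]); return (l==i),s[i],ce[i]
C=D["top"];S=D["side"]; cl=cloud(C,C["d"])
R1=((0,150,90),(8,255,255)); O=((9,150,120),(28,255,255)); F=((5,180,120),(18,255,255)); B=((105,120,60),(125,255,255))
for nm,col,bt,bs in [("red",R1,(380,200,420,245),(295,190,325,215)),("orange",O,(375,270,415,310),(345,190,385,212)),("flap",F,(245,220,290,250),(290,230,325,256)),("cover",B,(145,230,205,325),(280,325,400,370))]:
    m,s,ce=blob(C["im"],*col,bt); P=cl[m]; P=P[C["d"][m]>0]
    m2,s2,ce2=blob(S["im"],*col,bs); P2=cloud(S,S["d"])[m2]
    z=np.median(P[:,2])
    (rc),(w,h),a=cv2.minAreaRect(np.argwhere(m)[:,::-1].astype(np.float32))
    box=cv2.boxPoints((rc,(w,h),a)); bw=np.array([onplane(C,*b,z) for b in box])
    ex=np.linalg.norm(np.roll(bw,-1,0)-bw,axis=1); e=bw[1]-bw[0]; e2=bw[2]-bw[1]
    L=e if ex[0]>ex[1] else e2
    print(nm,"px",ce.round(1),s[4],"z",z.round(4),"side z med/max",np.median(P2[:,2]).round(4),np.percentile(P2[:,2],98).round(4),"centre",bw.mean(0).round(4),"size",ex[:2].round(3),"yaw",np.degrees(np.arctan2(L[1],L[0])).round(1), "tri",tri(C,rc,S,ce2))
# heights in carrier region
reg=cl[215:320,245:290]; m=(reg[...,2]>.07)&(reg[...,2]<.12)
P=reg[m]; print("carrier top pts",len(P),P.min(0),P.max(0))
for lo,hi in((.02,.05),(.07,.086),(.086,.12)):
    q=reg[(reg[...,2]>lo)&(reg[...,2]<hi)]; r_=cv2.minAreaRect(q[:,:2].astype(np.float32)); print(lo,len(q),r_,np.median(q[:,2]))
# rib of cover
reg=cl[260:300,160:190]; q=reg[(reg[...,2]>.025)&(reg[...,2]<.06)]; print("rib",len(q),cv2.minAreaRect(q[:,:2].astype(np.float32)),np.median(q[:,2]),q.mean(0))
E
python3 m.py
python3 - <<'E'
import cv2
a=cv2.imread('pics/top0.png')[200:330,130:480];cv2.imwrite('pics/c0.png',cv2.resize(a,None,fx=2.2,fy=2.2,interpolation=cv2.INTER_CUBIC))
E
```

```text
red px [399.9 221. ] 493 z 0.0691 side z med/max 0.0693 0.0718 centre [ 0.616  -0.2939  0.0691] size [0.057 0.058] yaw 178.2 tri (array([ 0.61509944, -0.29472155,  0.06366497]), np.float64(0.003652629716432004))
orange px [395.4 289.1] 513 z 0.0691 side z med/max 0.0706 0.0978 centre [ 0.4547 -0.2788  0.0691] size [0.058 0.058] yaw -90.3 tri (array([ 0.45051512, -0.27971251,  0.06101766]), np.float64(0.009365659036299616))
flap px [267.6 234. ] 513 z 0.094 side z med/max 0.0944 0.0977 centre [0.5823 0.0158 0.094 ] size [0.04  0.068] yaw -92.4 tri (array([0.58074718, 0.01582115, 0.09237168]), np.float64(0.0034861630164758125))
cover px [173.5 278.9] 1935 z 0.0038 side z med/max 0.0041 0.0064 centre [0.4893 0.2507 0.0038] size [0.072 0.189] yaw -166.8 tri (array([ 0.48850092,  0.25212722, -0.00275392]), np.float64(0.0010175603660894598))
carrier top pts 1093 [ 0.3992632  -0.02202832  0.07037905] [0.61083266 0.05832457 0.10474718]
0.02 387 ((0.5131049752235413, 0.017603084444999695), (0.07439222186803818, 0.18502798676490784), 88.19601440429688) 0.03603473242418678
0.07 422 ((0.49987149238586426, 0.018066415563225746), (0.07382496446371078, 0.20246300101280212), 87.94974517822266) 0.08141902854422131
0.086 671 ((0.5050109624862671, 0.01727869361639023), (0.07220472395420074, 0.21042048931121826), 88.09195709228516) 0.09441903935167216
rib 146 ((0.4890485107898712, 0.25063684582710266), (0.055403027683496475, 0.013959350064396858), 15.201824188232422) 0.03839674627094943 [0.48878738 0.24956309 0.03750091]
```

View pics/c0.png

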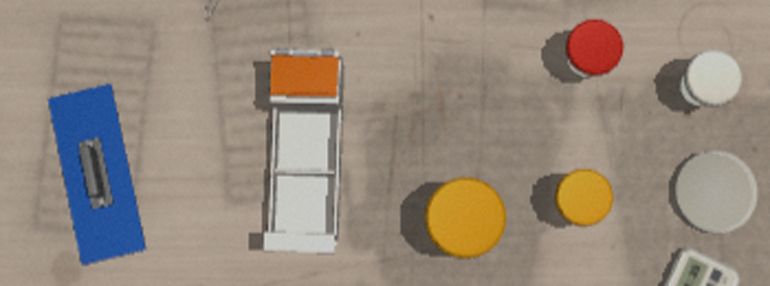

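>>> step_arm(increments=[[[2,-1.8,0],[0,0,0]],[[3,-2.8,0],[0,0,3.5]],[[3,-2.8,0],[0,0,3.5]],[[3.2,-2.8,0],[0,0,3.5]],[[3.2,-2.8,0],[0,0,3.7]],[[3.2,-2.8,0],[0,0,0]],[[3,-3,0],[0,0,0]],[[2.8,-3,0],[0,0,0]],[[2.2,-3.2,0],[0,0,0]],[[2,-3.8,0],[0,0,0]]], fingers=1, grip_force=20)

```text
clock: 1.1
tool_pos: [0.4513, 0.3113, 0.2384]
eef_rot: [0.017, 1.0, 0.0, -0.0]
contact_force: [0.5, -0.3, 0.2]
opening: 0.997
finger_force: 0.0
```

Run:
```python
from h import *
C=dict(np.load("top0.npz")); q=cloud(C,C["d"])[275:320,320:362]
z=q[...,2]; print("decoy top",np.percentile(z,[50,90,99]), q[z>.06].min(0),q[z>.06].max(0))
print(r.get_state()["tool_pos"])
```

```text
decoy top [0.09170594 0.09751336 0.10135824] [ 0.35483013 -0.19234598  0.07936025] [ 0.47326195 -0.08232855  1.3959355 ]
[0.45131939 0.31132357 0.23843266]
```

>>> step_arm(increments=[[[1.1,-4.3,0],[0,0,0]],[[1.1,-4.3,0],[0,0,0]],[[1.1,-4.3,0],[0,0,0]],[[1.1,-4.3,0],[0,0,0]],[[1.1,-4.3,0],[0,0,0]],[[1.1,-4.3,0],[0,0,0]],[[1.1,-4.3,0],[0,0,0]],[[1.1,-4.3,0],[0,0,0]],[[1.1,-4.3,0],[0,0,0]],[[1.1,-4.3,0],[0,0,0]]])

```text
clock: 2.1
tool_pos: [0.5603, -0.1197, 0.2385]
eef_rot: [0.018, 1.0, 0.0, -0.0]
contact_force: [0.3, 1.2, 0.0]
opening: 0.997
finger_force: 0.0
```

>>> step_arm(increments=[[[1.1,-4,0],[0,0,0]],[[1.1,-4,0],[0,0,0]],[[1.1,-3.5,0],[0,0,0]],[[1.1,-3,-1],[0,0,0]],[[1,-2,-2],[0,0,0]],[[0,-1,-2],[0,0,0]],[[0,0,-1],[0,0,0]],[[0,0,0],[0,0,0]],[[0,0,0],[0,0,0]],[[0,0,0],[0,0,0]]])

```text
clock: 3.1
tool_pos: [0.6153, -0.2917, 0.1801]
eef_rot: [0.017, 1.0, 0.0, 0.001]
contact_force: [0.5, -1.0, 0.8]
opening: 1.0
finger_force: 0.0
```

```bash
cat > w.py <<'E'
from h import *
import sys
n=sys.argv[1]; c,im,d=shot("wrist"); s=r.get_state(); np.savez(n+".npz",im=im,d=d,**c)
cv2.imwrite(f"pics/{n}.png",im[:,:,::-1]); print("tcp",s["tool_pos"].round(4),s["eef_rot"].round(4),"F",s["contact_force"].round(2))
hsv=cv2.cvtColor(im,cv2.COLOR_RGB2HSV); cl=cloud(c,d)
for nm,lo,hi in(("red",(0,150,80),(7,255,255)),("orange",(9,150,110),(28,255,255)),("blue",(105,120,50),(125,255,255))):
    k,l,st,ce=cv2.connectedComponentsWithStats(cv2.inRange(hsv,lo,hi))
    for i in range(1,k):
        if st[i,4]<1500: continue
        m=l==i; P=cl[m&(d>0)]; 
        if len(P)<50: continue
        z=np.percentile(P[:,2],70); T=P[abs(P[:,2]-z)<.003]
        (cx,cy),rad=cv2.minEnclosingCircle(T[:,:2].astype(np.float32))
        print(nm,"px",ce[i].round(0),st[i,:5],"ztop",z.round(4),"circle",round(cx,4),round(cy,4),round(rad,4),"rect",cv2.minAreaRect(T[:,:2].astype(np.float32)))
E
python3 w.py w1
```

```text
tcp [ 0.6152 -0.292   0.1801] [ 1.690e-02  9.999e-01 -1.000e-04  1.000e-03] F [-0.43 -0.43  0.51]
red px [319. 231.] [ 278  191   82   81 5143] ztop 0.0696 circle 0.6156 -0.2948 0.0303 rect ((0.6153834462165833, -0.2947920262813568), (0.059185728430747986, 0.059363968670368195), 32.1910285949707)
orange px [334.  13.] [ 290    0   90   32 2082] ztop 0.0696 circle 0.4686 -0.2794 0.0265 rect ((0.4766300618648529, -0.27970942854881287), (0.05273112654685974, 0.0168282613158226), 87.99182891845703)
blue px [ 20. 234.] [   0  155   62  132 4187] ztop 0.0363 circle 0.626 -0.544 0.0276 rect ((0.6260502934455872, -0.5440598726272583), (0.054925337433815, 0.00437550526112318), 16.8682804107666)
```

>>> step_arm(increments=[[[0,-0.3,-1.5],[0,0,0]],[[0,0,-3],[0,0,0]],[[0,0,-3],[0,0,0]],[[0,0,-2.5],[0,0,0]],[[0,0,-1.5],[0,0,0]],[[0,0,-1],[0,0,0]],[[0,0,-0.7],[0,0,0]],[[0,0,-0.3],[0,0,0]],[[0,0,0],[0,0,0]],[[0,0,0],[0,0,0]]])

```text
clock: 4.15
tool_pos: [0.615, -0.296, 0.0446]
eef_rot: [0.018, 1.0, -0.0, 0.001]
contact_force: [0.4, -0.0, 0.4]
opening: 0.999
finger_force: 0.0
```

>>> step_arm(increments=[[[0,0,0],[0,0,0]],[[0,0,0],[0,0,0]],[[0,0,0],[0,0,0]],[[0,0,0],[0,0,0]],[[0,0,0],[0,0,0]],[[0,0,0],[0,0,0]],[[0,0,0.5],[0,0,0]],[[0,0,1.5],[0,0,0]],[[0,0,2],[0,0,0]],[[0,0,2],[0,0,0]]], fingers=0, grip_force=20)

```text
clock: 5.15
tool_pos: [0.6144, -0.2958, 0.1053]
eef_rot: [0.017, 1.0, 0.0, 0.0]
contact_force: [0.2, 0.5, -0.6]
opening: 0.674
finger_force: 20.0
```

>>> step_arm(increments=[[[0,0.5,2.5],[0,0,0]],[[-0.5,1.5,2.5],[0,0,0]],[[-1,3,2.5],[0,0,0]],[[-1.2,4,0.5],[0,0,0]],[[-1.2,4.3,0],[0,0,0]],[[-1.2,4.3,0],[0,0,0]],[[-1.2,4.3,0],[0,0,0]],[[-1.2,4.2,0],[0,0,0]],[[-0.8,3,0],[0,0,0]],[[-0.5,2.1,0],[0,0,0]]])

```text
clock: 6.15
tool_pos: [0.5258, 0.0194, 0.1851]
eef_rot: [0.016, 1.0, 0.001, 0.001]
contact_force: [0.7, 0.7, 0.1]
opening: 0.681
finger_force: 20.0
```

```bash
python3 w.py w2
```

```text
tcp [0.5252 0.0233 0.1852] [1.350e-02 9.999e-01 2.200e-03 4.000e-04] F [-0.6   3.06  0.45]
red px [322. 315.] [  242   257   161   104 13820] ztop 0.211 circle 0.5266 0.0186 0.0304 rect ((0.5164347887039185, 0.018613670021295547), (0.06048345938324928, 0.03953872621059418), 89.44219207763672)
orange px [ 50. 100.] [    0    26   111   145 13399] ztop 0.0958 circle 0.4323 -0.1489 0.0414 rect ((0.43505439162254333, -0.14115265011787415), (0.0617104172706604, 0.0813865140080452), 74.13497924804688)
blue px [584. 145.] [  538    33    94   234 13646] ztop 0.0045 circle 0.4888 0.2514 0.1003 rect ((0.48867926001548767, 0.2515582740306854), (0.18949759006500244, 0.07180719077587128), 13.328377723693848)
```

View pics/w2.png

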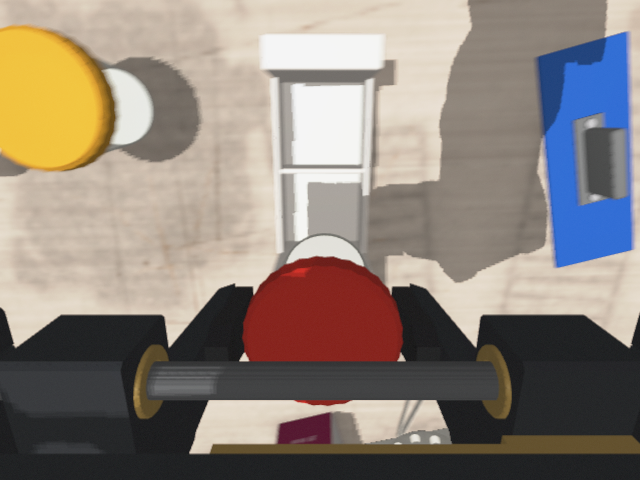

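The wrist view shows the held red cup at (322,315), the carrier's front ledge at (322,52), the divider at (322,171), the decoy at the left and the cover at the right. Next I measure the carrier from this view.

```bash
cat > car.py <<'E'
from h import *
import sys
C=dict(np.load(sys.argv[1]+".npz")); cl=cloud(C,C["d"]); x,y,z=cl[...,0],cl[...,1],cl[...,2]
near=(abs(y-.017)<.06)&(x>.37)&(x<.64)
for nm,lo,hi,xm in(("ledge",.076,.088,(.38,.44)),("walls",.031,.042,(.38,.56)),("divider",.030,.040,(.47,.51)),("floor",.001,.008,(.43,.47))):
    m=near&(z>lo)&(z<hi)&(x>xm[0])&(x<xm[1])
    if nm=="divider": m&=abs(y-.018)<.025
    if nm=="floor": m&=abs(y-.018)<.03
    P=cl[m]
    if len(P)>20: print(nm,len(P),"z",np.median(P[:,2]).round(4),cv2.minAreaRect(P[:,:2].astype(np.float32)),P[:,:2].min(0).round(4),P[:,:2].max(0).round(4))
E
python3 car.py w2; python3 -c "
from plant import r; s=r.get_state(); print(s['tool_pos'],s['contact_force'],s['clock'])"
```

```text
ledge 4414 z 0.0821 ((0.4088436961174011, 0.020594697445631027), (0.07412423193454742, 0.01981104537844658), 88.13923645019531) [ 0.3979 -0.0166] [0.4198 0.0575]
walls 2671 z 0.0374 ((0.48680561780929565, 0.01807555742561817), (0.07428724318742752, 0.13721497356891632), 88.00445556640625) [ 0.4174 -0.0206] [0.5567 0.0569]
divider 379 z 0.0357 ((0.48616957664489746, 0.01806703396141529), (0.04996287077665329, 0.003766815410926938), 88.23509979248047) [ 0.4836 -0.007 ] [0.4887 0.043 ]
floor 3511 z 0.0042 ((0.44999465346336365, 0.017814312130212784), (0.039975617080926895, 0.05959976837038994), 0.014125294983386993) [ 0.43  -0.012] [0.47   0.0476]
[0.5252414  0.02326033 0.1851705 ] [-0.59853644  3.06177321  0.447892  ] 6.2
```

>>> step_arm(increments=[[[-0.4,0.1,0],[0,0,0]],[[-0.3,0,0],[0,0,0]],[[0,0,0],[0,0,0]],[[0,0,-1],[0,0,0]],[[0,0,-1.5],[0,0,0]],[[0,0,-1.5],[0,0,0]],[[0,0,-1],[0,0,0]],[[0,0,0],[0,0,0]],[[0,0,0],[0,0,0]],[[0,0,0],[0,0,0]]])

```text
clock: 7.2
tool_pos: [0.5199, 0.0172, 0.1342]
eef_rot: [0.018, 1.0, 0.0, 0.001]
contact_force: [-0.1, -0.1, -0.8]
opening: 0.678
finger_force: 20.0
```

```bash
python3 w.py w3; python3 car.py w3
```

```text
tcp [0.5199 0.0172 0.1343] [1.750e-02 9.998e-01 1.000e-04 6.000e-04] F [-0.29 -0.23 -0.12]
red px [322. 315.] [  242   257   161   104 13785] ztop 0.1601 circle 0.5211 0.0164 0.0304 rect ((0.5108927488327026, 0.01675388775765896), (0.06057420000433922, 0.039693985134363174), 87.88602447509766)
orange px [ 21. 122.] [   0   37   53  160 6010] ztop 0.0959 circle 0.4378 -0.1352 0.0378 rect ((0.4411451816558838, -0.12370163202285767), (0.02475162036716938, 0.07531490176916122), 73.5892562866211)
blue px [608. 160.] [  576    36    64   261 11991] ztop 0.0044 circle 0.4923 0.234 0.0963 rect ((0.4927722215652466, 0.2348846048116684), (0.18997707962989807, 0.04163514822721481), 13.251760482788086)
ledge 7037 z 0.0821 ((0.4085334539413452, 0.020557930693030357), (0.07432959973812103, 0.020524093881249428), 88.11422729492188) [ 0.3978 -0.0167] [0.4199 0.0579]
walls 3666 z 0.0373 ((0.482287734746933, 0.01830505207180977), (0.07422938197851181, 0.12817084789276123), 88.1690902709961) [ 0.4171 -0.0205] [0.5475 0.0572]
divider 529 z 0.0357 ((0.4862159192562103, 0.01801130548119545), (0.049921914935112, 0.004038819577544928), 88.2336196899414) [ 0.4836 -0.0069] [0.4889 0.0429]
floor 4833 z 0.0041 ((0.44999560713768005, 0.01787521317601204), (0.05975252389907837, 0.03997071832418442), 89.9566879272461) [ 0.43  -0.012] [0.47   0.0478]
```

>>> step_arm(increments=[[[-0.1,0,-1],[0,0,0]],[[0,0,-1.8],[0,0,0]],[[0,0,-1.8],[0,0,0]],[[0,0,-1.5],[0,0,0]],[[0,0,-1],[0,0,0]],[[0,0,-0.7],[0,0,0]],[[0,0,-0.4],[0,0,0]],[[0,0,-0.2],[0,0,0]],[[0,0,0],[0,0,0]],[[0,0,0],[0,0,0]]])

```text
clock: 8.25
tool_pos: [0.5187, 0.0172, 0.0502]
eef_rot: [0.018, 1.0, 0.0, 0.0]
contact_force: [0.3, 0.8, -0.3]
opening: 0.682
finger_force: 20.0
```

>>> step_arm(increments=[[[0,0,-0.15],[0,0,0]],[[0,0,0],[0,0,0]],[[0,0,0],[0,0,0]],[[0,0,0],[0,0,0]],[[0,0,0],[0,0,0]],[[0,0,0],[0,0,0]],[[0,0,0],[0,0,0]],[[0,0,0],[0,0,0]],[[0,0,0],[0,0,0]],[[0,0,0],[0,0,0]]], fingers=0.85)

```text
clock: 9.25
tool_pos: [0.5184, 0.0172, 0.0482]
eef_rot: [0.017, 1.0, 0.0, -0.0]
contact_force: [-0.5, 0.7, 1.1]
opening: 0.852
finger_force: 0.0
```

>>> step_arm(increments=[[[0,0,1],[0,0,0]],[[0,0,2.5],[0,0,0]],[[0,0,4],[0,0,0]],[[0,-1,4],[0,0,0]],[[-0.5,-3,2],[0,0,0]],[[-1,-4.3,0],[0,0,0]],[[-1,-4.5,0],[0,0,0]],[[-1,-4.5,0],[0,0,0]],[[-1,-4.5,0],[0,0,0]],[[-1,-4,0],[0,0,0]]], fingers=1)

```text
clock: 10.25
tool_pos: [0.4624, -0.2433, 0.184]
eef_rot: [0.018, 1.0, -0.0, 0.0]
contact_force: [0.6, 0.3, -0.2]
opening: 0.997
finger_force: 0.0
```

```bash
python3 w.py w4
```

```text
tcp [ 0.459  -0.2522  0.1836] [ 0.0235  0.9997 -0.0035 -0.0014] F [-1.15 -5.67  0.4 ]
orange px [454. 187.] [  389   125   129   126 12106] ztop 0.0957 circle 0.4315 -0.1573 0.0412 rect ((0.4311710000038147, -0.1569807231426239), (0.07764940708875656, 0.07481946051120758), 19.172683715820312)
orange px [268. 219.] [ 232  180   73   79 4404] ztop 0.0695 circle 0.4536 -0.2821 0.03 rect ((0.45307865738868713, -0.2823311686515808), (0.055665165185928345, 0.053475189954042435), 10.710698127746582)
```

>>> step_arm(increments=[[[-0.5,-2,0],[0,0,0]],[[-0.4,-1.4,0],[0,0,0]],[[0,-0.5,-1],[0,0,0]],[[0,0,-1],[0,0,0]],[[0,0,-0.5],[0,0,0]],[[0,0,0],[0,0,0]],[[0,0,0],[0,0,0]],[[0,0,0],[0,0,0]],[[0,0,0],[0,0,0]],[[0,0,0],[0,0,0]]])

```text
clock: 11.3
tool_pos: [0.4546, -0.2798, 0.1585]
eef_rot: [0.017, 1.0, -0.0, 0.0]
contact_force: [0.7, 0.1, -0.0]
opening: 0.997
finger_force: 0.0
```

```bash
python3 w.py w5
```

```text
tcp [ 0.4545 -0.2798  0.1584] [ 1.750e-02  9.998e-01 -1.000e-04  2.000e-04] F [ 0.25  0.34 -0.18]
orange px [539. 207.] [  468   139   145   139 15592] ztop 0.0958 circle 0.4326 -0.1531 0.0418 rect ((0.4322802424430847, -0.15358617901802063), (0.08121180534362793, 0.0824824646115303), 57.894752502441406)
orange px [324. 239.] [ 280  196   89   87 5976] ztop 0.0695 circle 0.4547 -0.2788 0.0305 rect ((0.4542157053947449, -0.2792857587337494), (0.0588640533387661, 0.05966927111148834), 34.30662536621094)
```

>>> step_arm(increments=[[[0,0.1,-1.5],[0,0,0]],[[0,0,-2.5],[0,0,0]],[[0,0,-2.5],[0,0,0]],[[0,0,-2],[0,0,0]],[[0,0,-1.2],[0,0,0]],[[0,0,-0.8],[0,0,0]],[[0,0,-0.5],[0,0,0]],[[0,0,-0.3],[0,0,0]],[[0,0,0],[0,0,0]],[[0,0,0],[0,0,0]]])

```text
clock: 12.35
tool_pos: [0.4547, -0.279, 0.0457]
eef_rot: [0.018, 1.0, -0.0, 0.0]
contact_force: [-0.4, -1.0, 0.7]
opening: 0.998
finger_force: 0.0
```

>>> step_arm(increments=[[[0,0,0],[0,0,0]],[[0,0,0],[0,0,0]],[[0,0,0],[0,0,0]],[[0,0,0],[0,0,0]],[[0,0,0],[0,0,0]],[[0,0,0],[0,0,0]],[[0,0,0.5],[0,0,0]],[[0,0,1.5],[0,0,0]],[[0,0,2.5],[0,0,0]],[[0,0,3],[0,0,0]]], fingers=0, grip_force=20)

```text
clock: 13.35
tool_pos: [0.4536, -0.2784, 0.1205]
eef_rot: [0.017, 1.0, 0.001, -0.001]
contact_force: [0.8, -0.4, -0.0]
opening: 0.686
finger_force: 20.0
```

>>> step_arm(increments=[[[0,0,3.5],[0,0,0]],[[0,1,2.5],[0,0,0]],[[0,2.5,1],[0,0,0]],[[0,4,0],[0,0,0]],[[0,4.5,0],[0,0,0]],[[0,4.5,0],[0,0,0]],[[0,4.5,0],[0,0,0]],[[0,4,0],[0,0,0]],[[0,3,0],[0,0,0]],[[0,1.7,0],[0,0,0]]])

```text
clock: 14.35
tool_pos: [0.4541, 0.0215, 0.1906]
eef_rot: [0.015, 1.0, 0.001, 0.0]
contact_force: [-0.2, 0.1, -1.0]
opening: 0.687
finger_force: 20.0
```

>>> step_arm(increments=[[[0,0,0],[0,0,0]],[[0,0,-1],[0,0,0]],[[0,0,-2],[0,0,0]],[[0,0,-2],[0,0,0]],[[0,0,-0.7],[0,0,0]],[[0,0,0],[0,0,0]],[[0,0,0],[0,0,0]],[[0,0,0],[0,0,0]],[[0,0,0],[0,0,0]],[[0,0,0],[0,0,0]]])

```text
clock: 15.35
tool_pos: [0.4547, 0.0182, 0.1337]
eef_rot: [0.018, 1.0, 0.0, 0.001]
contact_force: [-0.2, -0.0, 0.0]
opening: 0.683
finger_force: 20.0
```

```bash
python3 w.py w6; python3 car.py w6
```

```text
tcp [0.4546 0.0182 0.1336] [1.750e-02 9.998e-01 1.000e-04 4.000e-04] F [ 0.71  0.13 -1.39]
orange px [ 34. 240.] [   0  160   81  153 9784] ztop 0.0957 circle 0.4333 -0.149 0.0415 rect ((0.4382533133029938, -0.1315741389989853), (0.041551947593688965, 0.08285624533891678), 73.9742202758789)
orange px [322. 312.] [  243   251   158   110 14335] ztop 0.1579 circle 0.4541 0.0173 0.0302 rect ((0.4453914165496826, 0.017505835741758347), (0.059802234172821045, 0.04239799454808235), 88.38338470458984)
orange px [325. 435.] [ 268  427  114   18 1989] ztop 0.0953 circle 0.5655 0.0152 0.0356 rect ((0.5659971237182617, 0.015073377639055252), (0.07025744765996933, 0.015758277848362923), 87.64928436279297)
blue px [600. 224.] [  560   131    80   217 10476] ztop 0.0044 circle 0.4851 0.2408 0.093 rect ((0.4862402677536011, 0.24034476280212402), (0.18099454045295715, 0.05620402470231056), 12.890018463134766)
ledge 5197 z 0.082 ((0.4084923267364502, 0.02059759758412838), (0.07419343292713165, 0.020074080675840378), 88.1513671875) [ 0.3974 -0.0168] [0.4196 0.0576]
walls 925 z 0.0376 ((0.4521780014038086, 0.019210603088140488), (0.07415683567523956, 0.049158621579408646), 88.02647399902344) [ 0.4264 -0.0184] [0.478  0.0565]
floor 2797 z 0.0041 ((0.45163992047309875, 0.01786893606185913), (0.05971692129969597, 0.03673265501856804), 89.97624969482422) [ 0.4333 -0.012 ] [0.47   0.0477]
```

View pics/w6.png

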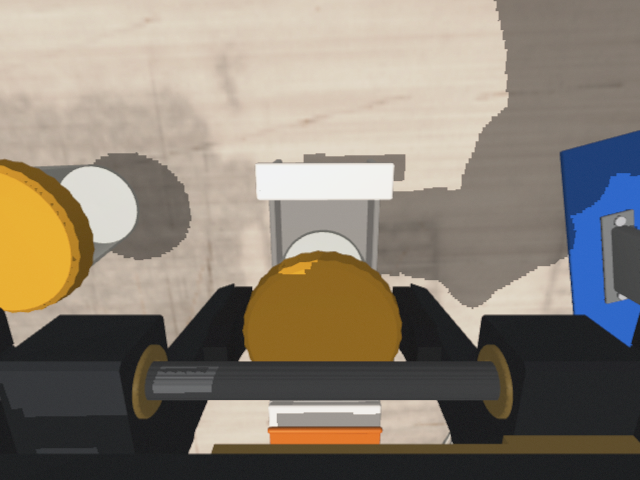

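The held orange cup is at (322,312) and the front ledge at (325,180). The lid clears the ledge and the red cup by about 5 mm each, so I descend.

>>> step_arm(increments=[[[0,0.1,-1],[0,0,0]],[[0,0,-1.8],[0,0,0]],[[0,0,-1.8],[0,0,0]],[[0,0,-1.5],[0,0,0]],[[0,0,-1],[0,0,0]],[[0,0,-0.7],[0,0,0]],[[0,0,-0.3],[0,0,0]],[[0,0,-0.2],[0,0,0]],[[0,0,-0.1],[0,0,0]],[[0,0,0],[0,0,0]]])

```text
clock: 16.4
tool_pos: [0.4546, 0.0192, 0.0495]
eef_rot: [0.018, 1.0, 0.0, 0.0]
contact_force: [-0.3, -0.0, -1.0]
opening: 0.684
finger_force: 20.0
```

>>> step_arm(increments=[[[0,0,0],[0,0,0]],[[0,0,0],[0,0,0]],[[0,0,0],[0,0,0]],[[0,0,0],[0,0,0]],[[0,0,0],[0,0,0]],[[0,0,0.7],[0,0,0]],[[0,0,1.5],[0,0,0]],[[0,0,3],[0,0,0]],[[0,0,4],[0,0,0]],[[0,0,4],[0,0,0]]], fingers=0.85)

```text
clock: 17.4
tool_pos: [0.4537, 0.019, 0.1829]
eef_rot: [0.017, 1.0, -0.0, -0.001]
contact_force: [0.4, -0.1, -0.1]
opening: 0.849
finger_force: 0.0
```

>>> step_arm(increments=[[[0.2,1.5,1],[0,0,1.5]],[[0.4,3,0],[0,0,2]],[[0.5,3.5,0],[0,0,2]],[[0.6,3.5,0],[0,0,2]],[[0.6,3.5,0],[0,0,2]],[[0.5,3,0],[0,0,2]],[[0.4,2.5,0],[0,0,2]],[[0.2,1.6,0],[0,0,1.8]],[[0.1,1,0],[0,0,0]],[[0,0,0],[0,0,0]]])

```text
clock: 18.4
tool_pos: [0.4892, 0.2509, 0.1913]
eef_rot: [-0.116, 0.993, 0.0, -0.0]
contact_force: [-0.6, -0.1, -0.1]
opening: 0.852
finger_force: 0.0
```

>>> step_arm(increments=[[[0,0,0],[0,0,0]],[[0,0,0],[0,0,0]],[[0,0,-2],[0,0,0]],[[0,0,-3],[0,0,0]],[[0,0,-2],[0,0,0]],[[0,0,-1],[0,0,0]],[[0,0,0],[0,0,0]],[[0,0,0],[0,0,0]],[[0,0,0],[0,0,0]],[[0,0,0],[0,0,0]]], fingers=0.6)

```text
clock: 19.4
tool_pos: [0.49, 0.2504, 0.1122]
eef_rot: [-0.116, 0.993, 0.0, 0.001]
contact_force: [0.6, -0.1, 0.2]
opening: 0.598
finger_force: 0.0
```

```bash
python3 w.py w7
python3 - <<'E'
from h import *
C=dict(np.load("w7.npz")); cl=cloud(C,C["d"]); x,y,z=cl[...,0],cl[...,1],cl[...,2]
m=(abs(x-.489)<.04)&(abs(y-.25)<.03)&(z>.033)&(z<.05); P=cl[m]
print("rib",len(P),np.median(P[:,2]),cv2.minAreaRect(P[:,:2].astype(np.float32)))
C,im,d=shot("top"); cv2.imwrite("pics/t1.png",cv2.resize(im[210:330,150:390,::-1],None,fx=3,fy=3)); np.savez("t1.npz",im=im,d=d,**C)
cl=cloud(C,d); hsv=cv2.cvtColor(im,cv2.COLOR_RGB2HSV)
for nm,lo,hi,b in(("red",(0,150,60),(7,255,255),(240,250,295,295)),("or",(9,150,70),(28,255,255),(240,262,295,310))):
    m=cv2.inRange(hsv,lo,hi)>0; k=np.zeros_like(m);k[b[1]:b[3],b[0]:b[2]]=1; P=cl[m&k]; print(nm,len(P),np.percentile(P[:,2],[5,50,95]).round(4),cv2.minEnclosingCircle(P[:,:2].astype(np.float32)))
E
```

```text
tcp [0.4899 0.2504 0.112 ] [-1.157e-01  9.933e-01  4.000e-04  7.000e-04] F [-0.8   0.52  0.51]
blue px [323. 211.] [  268    91   111   256 22058] ztop 0.0044 circle 0.4887 0.2502 0.1005 rect ((0.48884713649749756, 0.2504768967628479), (0.18925708532333374, 0.07144669443368912), 13.407670974731445)
rib 1602 0.03972711458169936 ((0.48788124322891235, 0.25044310092926025), (0.05510937422513962, 0.01171274483203888), 13.820870399475098)
red 510 [0.0681 0.0728 0.0773] ((0.4553840160369873, -0.020553765818476677), 0.11811361461877823)
or 527 [0.0684 0.0728 0.0775] ((0.41998398303985596, -0.02055012434720993), 0.08988640457391739)
```

View pics/t1.png

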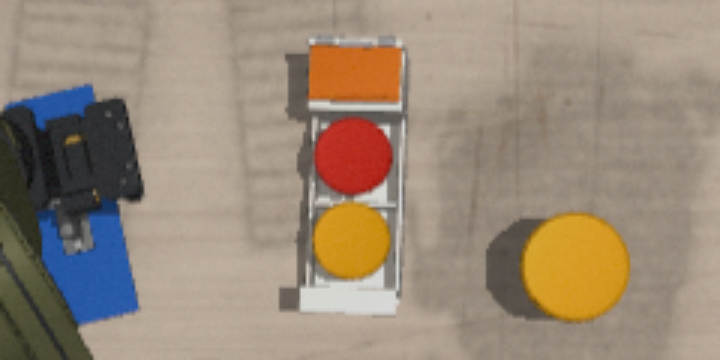

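View pics/w7.png

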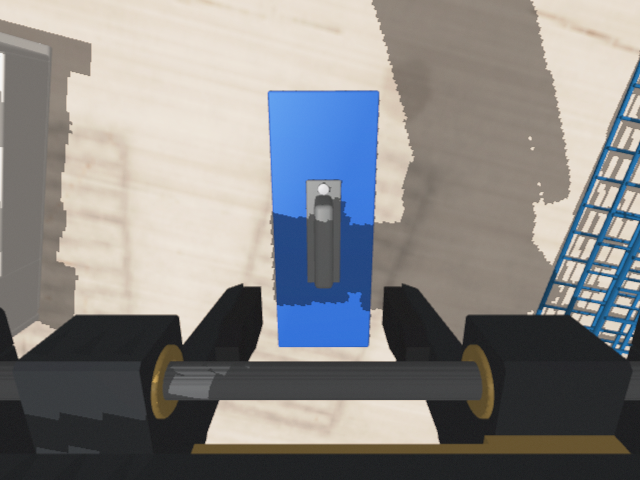

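t1 shows the red lid at (353,155) and the orange lid at (351,240), both upright in their cells. w7 shows the cover at (323,211) with its rib at (323,245), aligned with the gripper. I descend and grip.

>>> step_arm(increments=[[[-0.1,0,-1.5],[0,0,0.3]],[[0,0,-2.5],[0,0,0]],[[0,0,-2.5],[0,0,0]],[[0,0,-1.5],[0,0,0]],[[0,0,-1],[0,0,0]],[[0,0,-0.7],[0,0,0]],[[0,0,-0.4],[0,0,0]],[[0,0,-0.2],[0,0,0]],[[0,0,0],[0,0,0]],[[0,0,0],[0,0,0]]])

```text
clock: 20.5
tool_pos: [0.4887, 0.2504, 0.0087]
eef_rot: [-0.118, 0.993, 0.0, 0.0]
contact_force: [0.5, 0.4, -0.6]
opening: 0.605
finger_force: 0.0
```

>>> step_arm(increments=[[[0,0,0],[0,0,0]],[[0,0,0],[0,0,0]],[[0,0,0],[0,0,0]],[[0,0,0],[0,0,0]],[[0,0,0],[0,0,0]],[[0,0,0],[0,0,0]],[[0,0,0],[0,0,0]],[[0,0,0],[0,0,0]],[[0,0,0],[0,0,0]],[[0,0,0],[0,0,0]]], fingers=0, grip_force=55)

```text
clock: 21.5
tool_pos: [0.4884, 0.2503, 0.0083]
eef_rot: [-0.118, 0.993, 0.0, 0.0]
contact_force: [-1.5, 0.5, 0.1]
opening: 0.131
finger_force: 55.0
```

>>> step_arm(increments=[[[0,0,0.5],[0,0,0]],[[0,0,1.5],[0,0,0]],[[0,0,2.5],[0,0,0]],[[0,0,3],[0,0,0]],[[0,0,3],[0,0,0]],[[0,0,1.5],[0,0,0]],[[-0.2,-1,0.5],[0,0,-1.5]],[[-0.4,-2,0],[0,0,-2]],[[-0.5,-3,0],[0,0,-2.5]],[[-0.5,-3.5,0],[0,0,-2.5]]])

```text
clock: 22.5
tool_pos: [0.4713, 0.154, 0.1327]
eef_rot: [-0.044, 0.999, -0.0, -0.001]
contact_force: [1.1, 0.6, -1.6]
opening: 0.13
finger_force: 55.0
```

>>> step_arm(increments=[[[-0.5,-3.5,0],[0,0,-2.5]],[[-0.5,-3.5,0],[0,0,-2.4]],[[-0.5,-3,0],[0,0,-2]],[[-0.3,-2,0],[0,0,0]],[[-0.1,-1.2,0],[0,0,0]],[[0,-0.4,0],[0,0,0]],[[0,0,0],[0,0,0]],[[0,0,0],[0,0,0]],[[0,0,0],[0,0,0]],[[0,0,0],[0,0,0]]])

```text
clock: 23.5
tool_pos: [0.4535, 0.0202, 0.1332]
eef_rot: [0.015, 1.0, 0.0, 0.0]
contact_force: [0.3, -0.2, -2.7]
opening: 0.13
finger_force: 55.0
```

```bash
cat > cov.py <<'E'
from h import *
import sys
n=sys.argv[1]
for cam in("wrist","side","top"):
    C,im,d=shot(cam); s=r.get_state(); cv2.imwrite(f"pics/{n}_{cam}.png",im[:,:,::-1]); np.savez(f"{n}_{cam}.npz",im=im,d=d,**C)
    if cam=="wrist": print("tcp",s["tool_pos"].round(4),s["eef_rot"].round(4),"F",s["contact_force"].round(2),"M",s["moment"].round(2))
    hsv=cv2.cvtColor(im,cv2.COLOR_RGB2HSV); m=(cv2.inRange(hsv,(105,120,40),(125,255,255))>0)&(d>0)
    P=cloud(C,d)[m]; P=P[(P[:,0]>.3)&(P[:,0]<.65)&(abs(P[:,1]-.018)<.07)&(P[:,2]>.07)&(P[:,2]<.16)]
    if len(P)<50: print(cam,"few");continue
    A=np.c_[P[:,:2]-[.4986,.0174],np.ones(len(P))]
    for _ in range(3):
        k=np.linalg.lstsq(A,P[:,2],rcond=None)[0]; e=abs(A@k-P[:,2]); A,P=A[e<.003],P[e<.003]
    c,s_=np.cos(np.radians(-1.9)),np.sin(np.radians(-1.9)); Q=np.c_[A[:,:2]@[c,s_],A[:,:2]@[-s_,c]]
    print(cam,len(P),"pitch x,roll y deg",np.degrees(k[:2]).round(2),"z@carrier x=-95,-45,50",[(k[2]+k[0]*x).round(4) for x in(-.095,-.045,.05)],"carrier-frame min/max",Q.min(0).round(4),Q.max(0).round(4),"rect",cv2.minAreaRect(Q.astype(np.float32)))
E
python3 cov.py v1; python3 car.py v1_wrist
```

```text
tcp [0.4535 0.02   0.1332] [1.510e-02 9.999e-01 2.000e-04 1.000e-04] F [ 0.43  0.48 -1.79] M [ 0.05  0.01 -0.01]
wrist 38361 pitch x,roll y deg [-0.01  0.03] z@carrier x=-95,-45,50 [np.float64(0.1291), np.float64(0.1291), np.float64(0.1291)] carrier-frame min/max [-0.1391 -0.0357] [0.0369 0.0362] rect ((-0.051024794578552246, 0.00036119669675827026), (0.17603453993797302, 0.07187487185001373), 0.14281810820102692)
side 1077 pitch x,roll y deg [-0.04 -0.06] z@carrier x=-95,-45,50 [np.float64(0.1294), np.float64(0.1294), np.float64(0.1293)] carrier-frame min/max [-0.142  -0.0349] [0.0475 0.0424] rect ((-0.047502852976322174, 0.003662310540676117), (0.18938058614730835, 0.07599581778049469), 0.4913773536682129)
top 180 pitch x,roll y deg [ 0.22 -1.09] z@carrier x=-95,-45,50 [np.float64(0.1278), np.float64(0.128), np.float64(0.1283)] carrier-frame min/max [-0.0031 -0.0343] [0.0505 0.0078] rect ((0.033172741532325745, -0.0245574489235878), (0.06693556159734726, 0.031970053911209106), 37.79814910888672)
```

>>> step_arm(increments=[[[0,0,-0.5],[0,0,0]],[[0,0,-1],[0,0,0]],[[0,0,-1],[0,0,0]],[[0,0,-0.7],[0,0,0]],[[0,0,-0.5],[0,0,0]],[[0,0,-0.3],[0,0,0]],[[0,0,-0.1],[0,0,0]],[[0,0,0],[0,0,0]],[[0,0,0],[0,0,0]],[[0,0,0],[0,0,0]]])

```text
clock: 24.65
tool_pos: [0.4536, 0.0192, 0.0925]
eef_rot: [0.016, 1.0, 0.0, 0.0]
contact_force: [0.4, -0.6, -1.0]
opening: 0.132
finger_force: 55.0
```

```bash
python3 cov.py v2
python3 - <<'E'
from h import *
C=dict(np.load("v2_side.npz")); im=C["im"]; cv2.imwrite("pics/v2c.png",cv2.resize(im[215:305,270:420,::-1],None,fx=4,fy=4,interpolation=cv2.INTER_CUBIC))
m=cv2.inRange(cv2.cvtColor(im,cv2.COLOR_RGB2HSV),(5,180,120),(18,255,255))>0; m[:,:285]=0;m[:,335:]=0;m[:225]=0;m[265:]=0
P=cloud(C,C["d"])[m]; print("flap",len(P),P.mean(0).round(4),np.percentile(P,[2,98],axis=0).round(4))
E
```

```text
tcp [0.4536 0.0192 0.0925] [1.580e-02 9.999e-01 1.000e-04 3.000e-04] F [-0.08  0.   -1.36] M [ 0.07  0.   -0.03]
wrist 38355 pitch x,roll y deg [0.02 0.01] z@carrier x=-95,-45,50 [np.float64(0.0884), np.float64(0.0884), np.float64(0.0884)] carrier-frame min/max [-0.139  -0.0364] [0.0372 0.0353] rect ((-0.050879813730716705, -0.0005483217537403107), (0.1761612892150879, 0.07169017940759659), 0.005325494799762964)
side 1112 pitch x,roll y deg [ 0.01 -0.13] z@carrier x=-95,-45,50 [np.float64(0.0886), np.float64(0.0886), np.float64(0.0886)] carrier-frame min/max [-0.142  -0.0341] [0.0473 0.0407] rect ((-0.04736025631427765, 0.0033198371529579163), (0.18929703533649445, 0.07464858889579773), 0.06695067882537842)
top 126 pitch x,roll y deg [ 3.29 -1.82] z@carrier x=-95,-45,50 [np.float64(0.0795), np.float64(0.0824), np.float64(0.0878)] carrier-frame min/max [ 0.009  -0.0355] [0.0502 0.0084] rect ((0.039504215121269226, -0.022020507603883743), (0.058283448219299316, 0.03020472638309002), 49.065673828125)
flap 242 [0.5783 0.0228 0.0966] [[ 0.5579 -0.0139  0.0925]
 [ 0.5985  0.0525  0.0974]]
```

View pics/v2c.png

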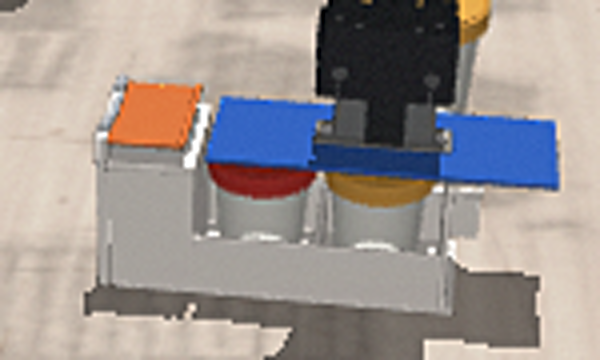

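Side crop: the cover lies level at (380,145), just in front of the orange flap at (150,115), with its top about 2.5 mm below the flap's underside. I slide it in.

>>> step_arm(increments=[[[0.1,0,0],[0,0,0]],[[0.3,0,0],[0,0,0]],[[0.4,0,0],[0,0,0]],[[0.4,-0.1,0],[0,0,0]],[[0.4,0,0],[0,0,0]],[[0.3,0,0],[0,0,0]],[[0.1,0,0],[0,0,0]],[[0,0,0],[0,0,0]],[[0,0,0],[0,0,0]],[[0,0,0],[0,0,0]]])

```text
clock: 25.8
tool_pos: [0.4731, 0.0182, 0.0922]
eef_rot: [0.016, 1.0, -0.0, -0.0]
contact_force: [-0.3, 0.7, -1.9]
opening: 0.136
finger_force: 55.0
```

```bash
cat > fl.py <<'E'
from h import *
import sys
D=np.load(sys.argv[1]+"_side.npz"); C=dict(D); im=C["im"]
m=cv2.inRange(cv2.cvtColor(im,cv2.COLOR_RGB2HSV),(5,180,120),(18,255,255))>0; m[:,:285]=0;m[:,335:]=0;m[:225]=0;m[265:]=0
P=cloud(C,C["d"])[m]; P=P[abs(P[:,2]-np.median(P[:,2]))<.006]
k=np.linalg.lstsq(np.c_[P[:,:2]-P[:,:2].mean(0),np.ones(len(P))],P[:,2],rcond=None)[0]; print("flap",len(P),P.mean(0).round(4),"slope x deg",np.degrees(k[0]).round(2))
E
python3 fl.py v2; python3 cov.py v3; python3 fl.py v3
```

```text
flap 241 [0.5788 0.0191 0.0946] slope x deg -1.01
tcp [0.4732 0.0182 0.0923] [ 1.570e-02  9.999e-01 -0.000e+00 -1.000e-04] F [-0.45  0.08 -1.22] M [-0.05  0.02 -0.02]
wrist 38363 pitch x,roll y deg [-0.04  0.03] z@carrier x=-95,-45,50 [np.float64(0.0881), np.float64(0.0881), np.float64(0.0881)] carrier-frame min/max [-0.1194 -0.0369] [0.0563 0.035 ] rect ((-0.03154968470335007, -0.0009005963802337646), (0.17566540837287903, 0.07190262526273727), 0.005893776658922434)
side 1057 pitch x,roll y deg [-0.05 -0.27] z@carrier x=-95,-45,50 [np.float64(0.0884), np.float64(0.0884), np.float64(0.0883)] carrier-frame min/max [-0.1213 -0.0364] [0.0644 0.0408] rect ((-0.028406083583831787, 0.002153579145669937), (0.1860799789428711, 0.07652706652879715), 0.3120925724506378)
top 55 pitch x,roll y deg [-1.49  4.67] z@carrier x=-95,-45,50 [np.float64(0.0936), np.float64(0.0923), np.float64(0.0898)] carrier-frame min/max [ 0.0411 -0.0354] [ 0.0622 -0.0073] rect ((0.051277995109558105, -0.02134370058774948), (0.02123076096177101, 0.027496477589011192), 2.104801654815674)
flap 242 [0.5786 0.02   0.0945] slope x deg -1.53
```

>>> step_arm(increments=[[[0.2,0,0],[0,0,0]],[[0.4,0,0],[0,0,0]],[[0.5,0,0],[0,0,0]],[[0.5,0,0],[0,0,0]],[[0.5,0,0],[0,0,0]],[[0.3,0,0],[0,0,0]],[[0.2,0,0],[0,0,0]],[[0,0,0],[0,0,0]],[[0,0,0],[0,0,0]],[[0,0,0],[0,0,0]]])

```text
clock: 26.95
tool_pos: [0.4991, 0.0182, 0.0922]
eef_rot: [0.016, 1.0, -0.0, -0.0]
contact_force: [0.3, -0.8, -1.1]
opening: 0.129
finger_force: 55.0
```

```bash
python3 cov.py v4; python3 fl.py v4
```

```text
tcp [0.4991 0.0182 0.0922] [ 1.560e-02  9.999e-01 -0.000e+00 -2.000e-04] F [ 0.62  0.51 -0.91] M [0.05 0.02 0.01]
wrist 36251 pitch x,roll y deg [-0.04 -0.01] z@carrier x=-95,-45,50 [np.float64(0.0882), np.float64(0.0881), np.float64(0.0881)] carrier-frame min/max [-0.0934 -0.036 ] [0.0672 0.0359] rect ((-0.013188563287258148, 0.00011039897799491882), (0.16054309904575348, 0.07179930806159973), 0.20094506442546844)
side 888 pitch x,roll y deg [-0.03 -0.27] z@carrier x=-95,-45,50 [np.float64(0.0884), np.float64(0.0883), np.float64(0.0883)] carrier-frame min/max [-0.0951 -0.0345] [0.0908 0.0425] rect ((-0.0022755563259124756, 0.0039048418402671814), (0.07692522555589676, 0.18586929142475128), 89.8101806640625)
top few
flap 258 [0.5784 0.0205 0.0945] slope x deg -1.19
```

>>> step_arm(increments=[[[0,0,-0.1],[0,0,0]],[[0,0,-0.1],[0,0,0]],[[0,0,-0.05],[0,0,0]],[[0,0,-0.05],[0,0,0]],[[0,0,0],[0,0,0]],[[0,0,0],[0,0,0]],[[0,0,0],[0,0,0]],[[0,0,0],[0,0,0]],[[0,0,0],[0,0,0]],[[0,0,0],[0,0,0]]], grip_force=60)

```text
clock: 28.1
tool_pos: [0.4994, 0.0182, 0.0902]
eef_rot: [0.016, 1.0, -0.0, 0.0]
contact_force: [-1.8, -1.0, 10.8]
opening: 0.131
finger_force: 60.0
```

>>> step_arm(increments=[[[0,0,-0.05],[0,0,0]],[[0,0,-0.04],[0,0,0]],[[0,0,0],[0,0,0]],[[0,0,0],[0,0,0]],[[0,0,0],[0,0,0]],[[0,0,0],[0,0,0]],[[0,0,0],[0,0,0]],[[0,0,0],[0,0,0]],[[0,0,0],[0,0,0]],[[0,0,0],[0,0,0]]])

```text
clock: 29.1
tool_pos: [0.4994, 0.0182, 0.0902]
eef_rot: [0.016, 1.0, -0.0, 0.001]
contact_force: [-3.8, -0.4, 19.8]
opening: 0.13
finger_force: 60.0
```

```bash
python3 cov.py v5; python3 fl.py v5
python3 - <<'E'
from h import *
im=np.load("v5_side.npz")["im"]; cv2.imwrite("pics/v5c.png",cv2.resize(im[175:305,270:420,::-1],None,fx=4,fy=4,interpolation=cv2.INTER_CUBIC))
E
```

```text
tcp [0.4994 0.0182 0.0902] [ 1.570e-02  9.999e-01 -3.000e-04  7.000e-04] F [-3.6  -1.12 20.27] M [ 0.01  0.88 -0.03]
wrist 36487 pitch x,roll y deg [-0.01  0.01] z@carrier x=-95,-45,50 [np.float64(0.0861), np.float64(0.0861), np.float64(0.0861)] carrier-frame min/max [-0.0934 -0.036 ] [0.0689 0.0359] rect ((-0.012198902666568756, 0.0003196820616722107), (0.16231709718704224, 0.07192201167345047), 0.27487805485725403)
side 898 pitch x,roll y deg [-0.01 -0.31] z@carrier x=-95,-45,50 [np.float64(0.0864), np.float64(0.0864), np.float64(0.0863)] carrier-frame min/max [-0.0953 -0.0342] [0.0917 0.0417] rect ((-0.0016029998660087585, 0.0037109702825546265), (0.18694785237312317, 0.07500229775905609), 0.42563143372535706)
top few
flap 257 [0.5782 0.0202 0.0945] slope x deg -1.61
```

View pics/v5c.png

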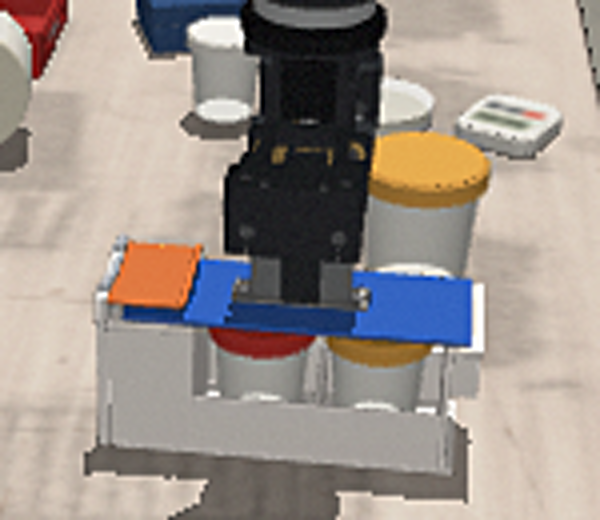

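The side crop shows the cover lying flat and square. Its far end is under the level flap at (150,275) and both cups stand upright below it. The push down is about 20 N.

```bash
python3 -c "
from plant import r; print(r.finish_job())"
```

```text
the job is handed in; nothing more can be done
None
```

Done and handed in: both cups stand upright in the carrier's cells, and the cover lies flat and square about 34 mm under the level flap, still held by its handle and pressed down with about 20 N.

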